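Clamp the block in the drilling fixture with its cam lever and swing strap

TASK

The drilled wooden block lies loose in the drilling fixture. By pushing with the fingertips, first turn the cam lever all the way round to its stop so that the cam clamps the block against the sprung fence, then swing the hold-down strap over the block until it meets its stop. Do not touch or lift the block itself, and leave the other things as they are.

Things in the scene. Friction and masses are not known exactly. Their poses are not given: they have to be found in the camera images.
- fixture: Fixed drilling fixture: aluminium plate 250x210 mm, 12 thick (its own x -135 to 115, y -132 to 78 mm; z up). Origin on the table under the nest's middle. Sprung fence bar at +y (face at y = 43.5, gives under load; top at 33 mm), end stop at x = -68 to -80 (30 mm high), cam lever at -y (roughly the robot's right), strap pivot at -x (towards the robot). Place and yaw vary.
- cam_lever (a joint): Cam lever angle, rad, counter-clockwise from above about lever_axis: 0 open, 2.1 home at its stop pin, where it points along the fixture's +x (at q it points q - 2.1 from +x). Starts at 0.05 to 0.5. The off-centre disc under it moves the block against the sprung fence. It stays where left (0.15 Nm friction); the last part is stiffer, about 3 to 5 N at the post.
- lever_axis (a point): Point on the cam lever's vertical pivot, 39 mm above the table, at x = 0, y = -87 mm in the fixture's frame.
- lever_post (a point): Middle of the upright round post (17 mm across, 22 mm tall, from 34 to 56 mm above the table; this point at 45 mm) at the end of the cam lever, 95 mm from lever_axis. The lever's flat arm is 16 mm wide and lies 34 to 44 mm above the table; the cam disc below it (56 mm across) reaches up to 40 mm from the axis and to 33 mm height.
- strap (a joint): Hold-down strap angle, rad, about strap_axis: 0 is home at its stop pin, pointing along the fixture's +x over the block; positive is swung out counter-clockwise from above, to the fence side (+y), up to 1.8. Starts at 0.9 to 1.5, so it is closed clockwise. It stays where left (0.06 Nm friction).
- strap_axis (a point): Point on the strap's vertical pivot, 44 mm above the table, at x = -108 mm, y = 0 in the fixture's frame.
- strap_knob (a point): Middle of the upright round knob (18 mm across, 48 to 64 mm above the table; this point at 56 mm) near the strap's free end, 105 mm from strap_axis. The strap is a flat steel bar 130 x 22 x 8 mm, 40 to 48 mm above the table, clear above the block and fence; its end is 117 mm from the axis.
- work_block: Dark hardwood block with rows of blind holes, 94 x 135 x 23 mm, loose on the base plate between cam and fence, long side along the fixture's x; top 35 mm above the table. Origin at the centre of its underside, 12 mm above the table. It starts 1 to 5 mm short of the fence; clamped, its centre is at the fixture's y = 0.
- brass_bush: Brass bushing, 22 mm across and 22 mm tall, standing on the base plate beyond the block; origin at the centre of its underside. Leave alone.
- flanged_bush: Flanged steel bushing, 25 mm across and 19 mm tall, standing on the base plate beyond the block; origin at the centre of its underside. Leave alone.
- rod: Chromed rod with two collars, 150 mm long, 19 mm thick, lying on the table behind the fixture; origin under its middle. Leave alone.
- hex_key: Black hex key, 90 x 31 mm, 5 mm thick, lying on the table behind the fixture; origin under its middle. Leave alone.
- tape_measure: Tape measure, 64 x 84 x 32 mm, lying to the left of the fixture; origin at the centre of its underside. Leave alone.
- brush: Flat brush, 196 x 29 x 12 mm, lying to the right of the fixture; origin under its middle. Leave alone.

How it is judged (in metres and radians):
On the way, in this order (a step that is already met when the one before it is completed fails the run):
1. the cam lever is home and clamps the block against the fence while the strap is still swung out (value of joint cam_lever above 1.95 rad and contact force between cam_lever and work_block above 3 N and value of joint strap above 0.6 rad), for 0.2 s.
2. the strap lies over the block at its stop (value of joint strap below 0.1 rad), for 0.2 s.
At the end, for the whole second after the job is handed in: The cam lever is within 0.15 rad of its stop and presses on the block with over 3 N; the block is at rest, its centre within 1.5 mm of the fixture's y = 0 and in the nest (5 mm short to 15 mm past centre along x); the strap is within 0.1 rad of its stop (value of joint cam_lever above 1.95 rad and value of joint strap below 0.1 rad and contact force between cam_lever and work_block above 3 N and y of work_block in the frame of fixture between -0.0015 and 0.0015 m and x of work_block in the frame of fixture between -0.005 and 0.015 m and linear speed of work_block below 0.01 m/s); the robot touches nothing.
It fails at once if the block is lifted or tipped (height (world z) of work_block above 0.018 m or angle between work_block's own z axis and vertical above 0.1 rad).
It fails at once if the robot touches the block (contact force between any of the fingers, the arm and work_block above 1.5 N).
It fails at once if another thing is moved by more than 15 mm (distance of any of brass_bush, flanged_bush, rod, hex_key, tape_measure, brush from where it was at the start of the episode above 0.015 m).
It also fails if it takes over 61 s, if anything falls off the work surface, if the arm or the gripper's body presses on something with over 40 N, if the wrist force passes 120 N, or if a joint passes its speed limit or range.

ROBOT

A 6-joint arm with a two-finger parallel gripper is mounted at the origin on a cart in front of the work surface, level with it; the furniture and walls round the work are solid. World frame = base frame: x ahead of the robot, y to its left, z up, the work surface at z = 0. Lengths are in m, angles in degrees, forces in N, time in s.
With the tool pointing down it reaches from about 0.35 to 0.875 m from the base axis. Payload 4.2 kg.
Tool frame: the origin (TCP) lies at the very end of the fingers, on their centre line; the grasp point (between the pads) lies pinch_z behind it (pinch_z is the distance from the TCP to the grasp point, in m); z points along the fingers, x is the direction in which the jaws open and shut, and the axes are right-handed (so a half turn about z gives the same grasp; the last joint's range is limited). The gripper opens to 85 mm and grips with 20 to 120 N. Pads are 22 mm wide; open, the fingers measure 114 mm over their backs; the gripper's body (76 mm by 85 mm) begins 54 mm behind the grasp point. The pads swing forward as they close: fully open they stand 13 mm farther back than shut.
Start: joints at [79.962, 22.042, 0.453, 0, -68.411, -14.817], TCP at [0.263, 0.567, 0.231] pointing down, gripper open.
Joint ranges: [-179.83, 179.83], [-69.29, 118.12], [-61.27, 80.66], [-181.25, 117.63], [-171.15, -9.14], [-177.46, 177.46]. Speed limits (degrees/s): [159.86, 159.86, 180, 180, 180, 180].

INTERFACE

Orientations are given as [roll, pitch, yaw] about the fixed x, y, z axes, in that order (R = Rz(yaw) Ry(pitch) Rx(roll)).
In Python, from cell import * gives the robot as it stands. The module is installed in compiled form; this text tells all that it offers.
- The arm moves only by the tool drive_tool, never from a script. Its argument "moves" is a list of rows, each a list of 3 entries, a list of its own where there are three numbers: the closure, from -1 (fully open) to 1 (shut), so that 0 is half open, then the shift along the tool's x, y, z in cm, then the turn about the tool's z in degrees. A call has 1 to 5 rows; each row is the pose to reach, as a shift and turn from the pose commanded when the call began, along the tool's axes at that moment; what a row does not reach only later rows make up. A row lasts 1/10 s, in which the tool goes at most 50 mm and 8.59 degrees, less where a joint would pass 70% of its speed; a pose out of reach is approached as far as the arm can. A call with a gripper value outside its range is refused whole. The fingers move at their own pace and stop on an object; "squeeze" is the grip in N (left out, the last holds). Time passes only in rows, so rows that repeat a pose let the fingers close. It gives the time, the measured TCP pose, the force and the opening at its end, in the units of the state.
- get_obs(): the state, without advancing time (a new reading comes with each control period).
- get_image(name): name is "side" or "top" or "wrist"; returns (picture, depth): 384x512x3 uint8, red, green, blue; 384x512 float32, m along the optical axis (not along the pixel's ray), 0 where there is no reading.
- get_calibration(name): a dict with "mtx" (3x3 intrinsics, pixels), "R" (3x3) and "t" (3): a world point X has camera coordinates R X + t. Camera axes: x right, y down, z forward; pixel columns grow to the right and rows downward; lengths in m; the calibration is good to about 2 mm. A picture is of the moment at which its call begins: read the wrist's pose just before it. get_calibration takes no time and is no camera call; for the wrist camera it gives the pose at the moment of the call.
- close_job(): hands the job in, once; it reports no verdict.
The state is a dict: "time": time; "joints": joint angles; "joint_velocities": joint speeds; "joint_efforts": joint torques, N m; "tcp_pos": TCP position; "ee_rot": TCP orientation; "force": force on the tool from outside, world axes, zero at the start; "moment": the same for the moment, N m; "gripper_width": finger opening in m.
Only numpy, scipy, OpenCV 4.12 (cv2) and the standard library are available. Lean on these libraries where they do the work, as an engineer would, in place of code of your own. Each camera call takes 0.05 s, during which the arm holds its last target. There are 200 camera calls.

## Working session

There is one attempt and no reset: what is moved stays moved. The work goes in short steps, Python scripts to look and compute and a tool call to move; the robot and the scene stay as the last step left them, time stands still between calls to the robot, and variables do not carry over. Pictures are saved under pics/ and viewed, about 8 in all and at most 12, crops included, and the job is handed in when it is done.

Besides the shell and the picture viewer there is one more tool, called after "Call:" in YAML: its name, and indented under it one key for each argument. drive_tool: Moves the arm, as the interface text tells. Its arguments: {"type":"object","properties":{"moves":{"type":"array"},"squeeze":{"type":"number"}},"required":["moves"]}

```bash
mkdir -p pics; python3 - <<'E'
from cell import *
import cv2,numpy as np
o=get_obs();print(o)
for n in("top","side"):
    p,d=get_image(n);cv2.imwrite(f"pics/{n}0.png",p[:,:,::-1]);np.savez(f"{n}0.npz",p=p,d=d)
    c=get_calibration(n);print(n,c)
E
```

```text
{'time': 0.0, 'joints': array([ 7.99625743e+01,  2.20904147e+01,  3.78843928e-01, -2.90140566e-02,
       -6.84099275e+01, -1.48174725e+01]), 'joint_velocities': array([-0.03705468,  0.07019377,  0.07561506,  0.00217805,  0.02887688,
        0.03347161]), 'joint_efforts': array([-2.95900090e-04, -3.92286551e+01,  1.88402975e+01,  4.18608204e+00,
       -4.67573424e-03, -8.35341183e-06]), 'tcp_pos': array([0.26242829, 0.56659009, 0.23021877]), 'ee_rot': array([-1.79994987e+02, -1.24354021e-01, -1.14865608e+02]), 'force': array([-0.22123458, -0.05658695,  0.87165353]), 'moment': array([-0.01245711, -0.02196031,  0.00749571]), 'gripper_width': 0.08527382720695954}
top {'mtx': array([[469.85701198,   0.        , 259.82370383],
       [  0.        , 469.85701198, 191.52478546],
       [  0.        ,   0.        ,   1.        ]]), 'R': array([[ 0.00957197, -0.99987852,  0.01230173],
       [-0.9926517 , -0.01098541, -0.12050696],
       [ 0.12062746, -0.01105784, -0.99263626]]), 't': array([-0.05412842,  0.58830559,  1.15960287])}
side {'mtx': array([[389.3154784 ,   0.        , 254.87575627],
       [  0.        , 389.3154784 , 190.21749155],
       [  0.        ,   0.        ,   1.        ]]), 'R': array([[ 0.93873553, -0.34463555,  0.00139532],
       [-0.19617921, -0.53768268, -0.82000674],
       [ 0.28335371,  0.76949573, -0.57235216]]), 't': array([-0.59175168,  0.13002284,  0.9074039 ])}
```

View pics/top0.png

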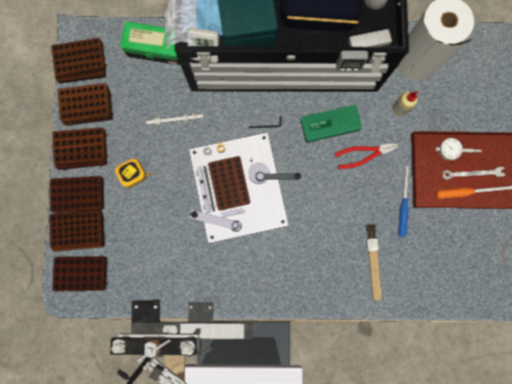

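View pics/side0.png

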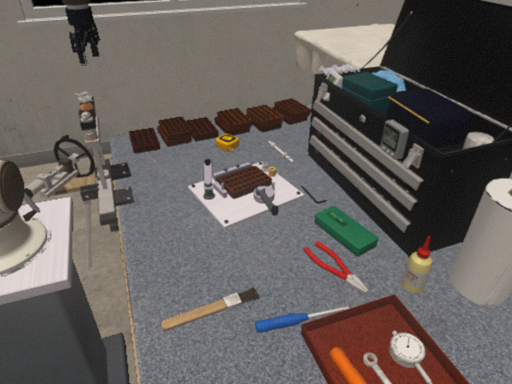

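Top view: the plate has corners near (190,150), (265,134), (287,225) and (210,242). The lever pivot is at about (259,175) with its post at (298,176). The strap pivot is at about (237,226) with its knob at (194,214). The side view agrees, and nothing blocks the lever or strap sweeps. Next I'll measure these.

```bash
cat > h.py <<'E'
import cv2,numpy as np
from cell import get_calibration
def ray(n,uv,z):
    c=get_calibration(n);R,t=c["R"],c["t"];C=-R.T@t
    d=R.T@np.linalg.inv(c["mtx"])@np.array([uv[0],uv[1],1.]);return C+d*(z-C[2])/d[2]
def proj(n,X):
    c=get_calibration(n);p=c["mtx"]@(c["R"]@np.asarray(X,float)+c["t"]);return p[:2]/p[2]
E
python3 - <<'E'
from h import *
p=np.load("top0.npz")["p"]
m=((p.min(2)>175)*255).astype(np.uint8);m[:120]=0;m[260:]=0;m[:,:180]=0;m[:,300:]=0
m=cv2.morphologyEx(m,cv2.MORPH_OPEN,np.ones((3,3)))
cs,_=cv2.findContours(m,0,2);c=cv2.convexHull(np.vstack([k for k in cs if cv2.contourArea(k)>300]))
W=np.array([ray("top",q[0],.012)[:2] for q in c],np.float32)
(cx,cy),wh,a=cv2.minAreaRect(W*1000);print("rect",cx,cy,wh,a)
b=cv2.boxPoints(((cx,cy),wh,a));e=[b[1]-b[0],b[2]-b[1]];L=max(e,key=np.linalg.norm);L=L*np.sign(L[0])
y=np.arctan2(L[1],L[0]);R=np.array([[np.cos(y),-np.sin(y)],[np.sin(y),np.cos(y)]])
o=np.array([cx,cy])-R@[-10,-27];print("yaw",np.degrees(y),"origin",o)
la=o+R@[0,-87];sa=o+R@[-108,0];print("lever axis",la,"strap axis",sa)
print("px lever",proj("top",[*la/1000,.044]),"strap",proj("top",[*sa/1000,.048]))
for n,uv,z,ax in(("post",(298,176),.056,la),("knob",(194,214),.064,sa)):
    X=ray("top",uv,z)[:2]*1000;v=X-ax;print(n,X,np.linalg.norm(v),np.degrees(np.arctan2(v[1],v[0])-y))
k=p[120:250,175:310,::-1];im=cv2.resize(k,None,fx=4.4,fy=4.4,interpolation=2)
q=np.load("side0.npz")["p"][130:230,180:310,::-1];cv2.imwrite("pics/crop.png",np.hstack([im[:,:400*2]])[:600,:800]);cv2.imwrite("pics/scrop.png",cv2.resize(q,None,fx=5,fy=5,interpolation=2))
E
```

```text
rect 602.959716796875 14.247291564941406 (251.0685577392578, 223.86233520507812) 12.632345199584961
yaw 12.632344 origin [606.81290995  42.7806569 ]
lever axis [625.83929974 -42.11337593] strap axis [501.42721401  19.16169026]
px lever [257.66011659 176.63357441] strap [232.60875455 225.42166795]
post [ 626.76738586 -143.43163094] 101.32250560585852 -102.1075243969951
knob [527.80409014 114.02000777] 98.45730035735825 61.82821214612874
```

View pics/crop.png

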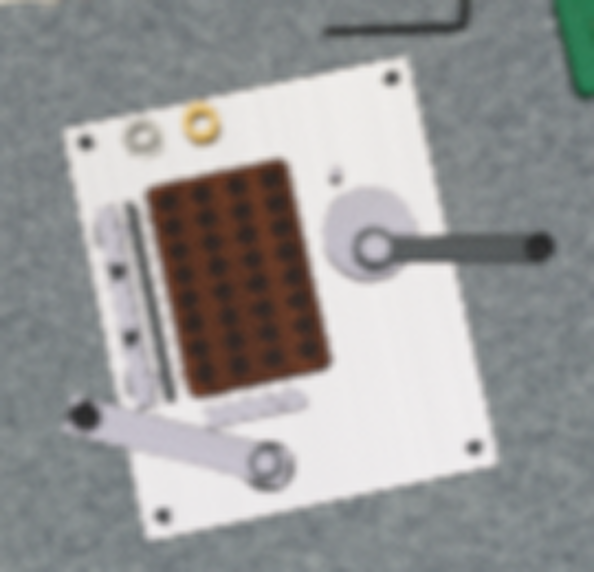

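View pics/scrop.png

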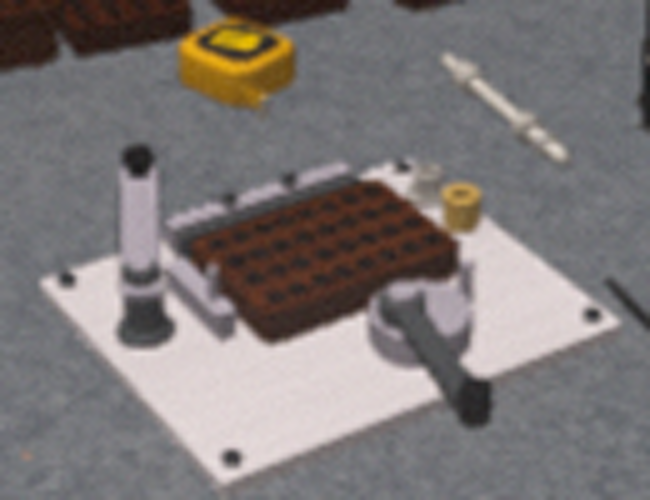

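The crops show the plate corners at (65,130), (408,58), (495,463) and (148,540), the lever pivot at (375,248), the post at (540,247), the strap pivot at (268,465) and the knob at (86,413). The strap corrupted the rectangle's width, so I'll fit the corners and pivots from both views instead.

```bash
python3 - <<'E'
from h import *
from scipy.optimize import least_squares
T=lambda u,v:(175+(u+.5)/4.4-.5,120+(v+.5)/4.4-.5)
S=lambda u,v:(180+(u+.5)/5-.5,130+(v+.5)/5-.5)
F=[[-135,-132,12],[115,-132,12],[115,78,12],[-135,78,12]]
top=[T(495,463),T(408,58),T(65,130),T(148,540)]
side=[S(225,487),S(618,322),None,S(42,283)]
obs=[("top",f,u) for f,u in zip(F,top)]+[("side",f,u) for f,u in zip(F,side) if u]+[("top",[0,-87,48],T(375,248)),("top",[-108,0,52],T(268,465))]
def w(p,f):
    c,s=np.cos(p[2]),np.sin(p[2]);return np.array([p[0]+(c*f[0]-s*f[1])/1e3,p[1]+(s*f[0]+c*f[1])/1e3,f[2]/1e3])
r=least_squares(lambda p:np.concatenate([proj(n,w(p,f))-u for n,f,u in obs]),[.607,.043,.22],x_scale=[.01,.01,.01])
p=r.x;print(p,np.degrees(p[2]));print(r.fun.reshape(-1,2).round(1))
la,sa=w(p,[0,-87,39]),w(p,[-108,0,44]);print(la,sa)
# two-view triangulation of tops
def tri(a,b):
    A=[];B=[]
    for n,u in(("top",a),("side",b)):
        P0,P1=ray(n,u,0),ray(n,u,.1);d=(P1-P0)/np.linalg.norm(P1-P0);M=np.eye(3)-np.outer(d,d);A.append(M);B.append(M@P0)
    return np.linalg.lstsq(np.vstack(A),np.hstack(B),rcond=None)[0]
for n,a,b,ax in(("post",T(540,247),S(478,388),la),("knob",T(86,413),S(138,155),sa)):
    X=tri(a,b);v=(X-ax)[:2];print(n,X,np.hypot(*v),np.degrees(np.arctan2(v[1],v[0])),"rel",np.degrees(np.arctan2(v[1],v[0])-p[2]))
E
```

```text
[0.60731071 0.03626337 0.22570485] 12.931935417392795
[[ 1.2  0.3]
 [ 0.  -0.4]
 [-0.3 -0.2]
 [ 0.1  0.4]
 [-0.5 -1.1]
 [ 0.9 -0.4]
 [-0.7 -0.9]
 [ 0.4  0.1]
 [-0.1 -0.2]]
[ 0.62678073 -0.04853002  0.039     ] [0.50204996 0.01209368 0.044     ]
post [ 0.62935083 -0.14259221  0.05086485] 0.0940973035176787 -88.434874159248 rel -101.36680957664079
knob [0.52840552 0.11429769 0.0603787 ] 0.10554750329178411 75.54003889961349 rel 62.608103482220706
```

Call:
drive_tool:
  moves:
    - [1,[50.5,-60,0],0]
    - [1,[50.5,-60,0],0]
    - [1,[50.5,-60,0],0]
    - [1,[50.5,-60,0],0]
    - [1,[50.5,-60,0],0]
  squeeze: 60

```text
time: 0.6
tcp_pos: [0.3688, 0.3385, 0.231]
ee_rot: [180.0, -0.0, -114.8]
force: [1.9, -0.1, 0.8]
gripper_width: 0.0123
```

Call:
drive_tool:
  moves:
    - [1,[34.4,-40.8,0],40]
    - [1,[34.4,-40.8,0],40]
    - [1,[34.4,-40.8,0],40]
    - [1,[34.4,-40.8,0],40]
    - [1,[34.4,-40.8,0],40]

```text
time: 1.1
tcp_pos: [0.4744, 0.1121, 0.2312]
ee_rot: [180.0, -0.0, -155.1]
force: [1.4, 0.7, -0.2]
gripper_width: 0.0002
```

```bash
cat >> h.py <<'E'
LA=np.array([.6268,-.0485]);SA=np.array([.5020,.0121])
def shift(target,yaw,o):
    "cm in tool axes and turn to reach target/yaw (world)"
    a=np.radians(o["ee_rot"][2]);d=np.asarray(target)-o["tcp_pos"]
    x=np.array([np.cos(a),np.sin(a)]);y=np.array([np.sin(a),-np.cos(a)])
    turn=-((yaw-o["ee_rot"][2]+180)%360-180)
    return np.round([100*d[:2]@x,100*d[:2]@y,-100*d[2],turn],1)
def arc(ax,r,off,phis,z,o,dy):
    "finger centre on arc, off (m) along CCW tangent, yaw=phi+dy"
    for f in phis:
        b=np.radians(f);u=np.array([np.cos(b),np.sin(b)]);t=np.array([-u[1],u[0]])
        print(f,shift([*(ax+r*u+off*t),z],f+dy,o).tolist())
E
python3 - <<'E'
from h import *
from cell import *
o=get_obs();print(o["joints"],o["tcp_pos"],o["ee_rot"],o["gripper_width"])
print(shift([.594,-.144,.13],-178.4,o))
E
```

```text
[ 3.24201240e+01  8.56759867e+00 -1.82393436e+01 -1.07957213e-02
 -6.31969711e+01 -7.53329863e+00] [0.47444996 0.11208306 0.23124353] [ 1.79990961e+02 -5.14321586e-03 -1.55118043e+02] 0.00016616770373494184
[ -0.1 -28.3  10.1  23.3]
```

Call:
drive_tool:
  moves:
    - [1,[-0.1,-28.3,2],23.3]
    - [1,[-0.1,-28.3,4],23.3]
    - [1,[-0.1,-28.3,6],23.3]
    - [1,[-0.1,-28.3,8],23.3]
    - [1,[-0.1,-28.3,10],23.3]

```text
time: 1.6
tcp_pos: [0.5766, -0.1014, 0.1614]
ee_rot: [-180.0, 0.2, -178.2]
force: [0.9, 0.7, -0.7]
gripper_width: 0.0003
```

Call:
drive_tool:
  moves:
    - [1,[0,-3.5,0],0]
    - [1,[0,-3.5,0],0]

```text
time: 1.8
tcp_pos: [0.5756, -0.1378, 0.159]
ee_rot: [-180.0, -0.2, -178.5]
force: [-0.7, -0.3, 0.0]
gripper_width: -0.0002
```

```bash
python3 - <<'E'
from h import *
from cell import *
o=get_obs();print(o["joints"],o["tcp_pos"],o["ee_rot"],o["gripper_width"])
print(shift([.594,-.144,.042],-178.4,o))
p,d=get_image("wrist");cv2.imwrite("pics/w1.png",p[:,:,::-1])
E
```

```text
[ 2.20865572e+00  2.23791621e+01 -1.00640692e+01  1.78289261e-02
 -5.77959698e+01 -6.77343365e-01] [ 0.57556561 -0.13779916  0.15901849] [-179.9821269    -0.23900772 -178.45919176] -0.00015853706229495022
[-1.8 -0.7 11.7 -0.1]
```

View pics/w1.png

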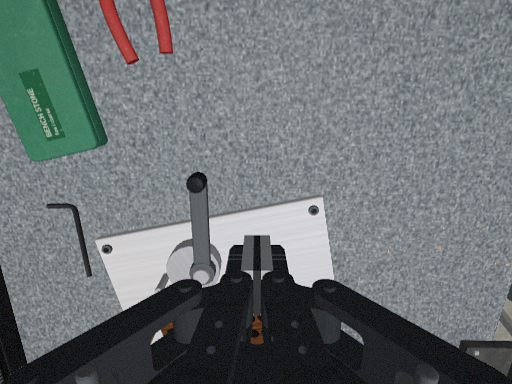

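The wrist view shows the post top at about (197,181) and the lever pivot at (202,273). The closed fingers are on the robot side of the lever, clear of it. I'll check this against the prediction.

```bash
python3 - <<'E'
from h import *
print(proj("wrist",[.6294,-.1434,.056]),proj("wrist",[*LA,.05]),ray("wrist",(197,181),.056),ray("wrist",(202,273),.05))
E
```

```text
[196.22856269 184.07229621] [203.18272327 275.36580931] [ 0.62864231 -0.14618324  0.056     ] [ 0.62789332 -0.05113811  0.05      ]
```

Call:
drive_tool:
  moves:
    - [1,[-1.2,-0.7,3],0]
    - [1,[-1.2,-0.7,6],0]
    - [1,[-1.2,-0.7,9],0]
    - [1,[-1.2,-0.7,11.7],0]
    - [1,[-1.2,-0.7,11.7],0]

```text
time: 2.35
tcp_pos: [0.5856, -0.1394, 0.0408]
ee_rot: [179.9, -0.5, -178.1]
force: [-0.4, 0.0, -0.5]
gripper_width: 0.0
```

```bash
python3 - <<'E'
from h import *
from cell import *
o=get_obs();print(o["tcp_pos"],o["ee_rot"],o["force"])
arc(LA,.095,-.021,np.arange(-88,-60,5),.042,o,-90)
E
```

```text
[ 0.585628   -0.13943463  0.04081528] [ 179.94488984   -0.46826404 -178.12440498] [-0.42535363  0.01593258 -0.53186363]
-88 [-2.3, -0.6, -0.1, -0.1]
-83 [-3.2, -0.7, -0.1, -5.1]
-78 [-4.0, -0.8, -0.1, -10.1]
-73 [-4.9, -0.8, -0.1, -15.1]
-68 [-5.7, -0.7, -0.1, -20.1]
-63 [-6.5, -0.5, -0.1, -25.1]
```

Call:
drive_tool:
  moves:
    - [1,[-1.2,-0.7,0],0]
    - [1,[-2.3,-0.7,0],0]
    - [1,[-3.2,-0.8,0],-5]
    - [1,[-4.0,-0.9,0],-10]
    - [1,[-4.9,-0.9,0],-15]

```text
time: 2.85
tcp_pos: [0.6375, -0.1478, 0.046]
ee_rot: [180.0, -0.1, -162.9]
force: [-3.7, 0.2, 2.7]
gripper_width: -0.0004
```

```bash
sed -i 's/LA=np.array(\[.6268,-.0485\])/LA=np.array([.6272,-.0498])/' h.py; python3 - <<'E'
from h import *
from cell import *
o=get_obs();print(o["tcp_pos"],o["ee_rot"],o["force"],o["joints"].round())
p,d=get_image("wrist");cv2.imwrite("pics/w2.png",p[:,:,::-1])
arc(LA,.095,-.021,np.arange(-73,-40,5),.042,o,-90)
E
```

```text
[ 0.63752354 -0.14778859  0.04595103] [ 1.79972404e+02 -8.22941058e-02 -1.62941940e+02] [-3.65226532  0.2338807   2.74802809] [  1.  35.  -7.  -0. -48.  16.]
-73 [0.2, 0.2, 0.4, 0.1]
-68 [-0.6, 0.0, 0.4, -4.9]
-63 [-1.5, -0.0, 0.4, -9.9]
-58 [-2.3, -0.0, 0.4, -14.9]
-53 [-3.2, 0.0, 0.4, -19.9]
-48 [-4.0, 0.2, 0.4, -24.9]
-43 [-4.8, 0.4, 0.4, -29.9]
```

View pics/w2.png

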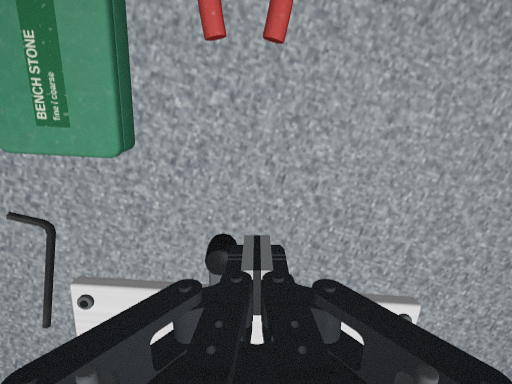

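The post touches the left side of the closed fingers at (220,255). Before the next sweep I'll check clearance to the toolbox front for the camera and gripper near the end of the arc.

```bash
python3 - <<'E'
from h import *
from cell import *
c=get_calibration("wrist");C=-c["R"].T@c["t"];o=get_obs();print("cam off",C-o["tcp_pos"])
d=np.load("top0.npz")["d"];c=get_calibration("top")
v,u=np.mgrid[50:180:1,180:420:1];z=d[v,u]
P=np.stack([(u-c["mtx"][0,2])/c["mtx"][0,0]*z,(v-c["mtx"][1,2])/c["mtx"][1,1]*z,z],-1).reshape(-1,3)
X=(P-c["t"])@c["R"];X=X[P[:,2]>0]
for lo,hi in((.02,.06),(.06,.12),(.12,.2),(.2,.4)):
    k=X[(X[:,2]>lo)&(X[:,2]<hi)&(X[:,0]>.76)&(abs(X[:,1]+.05)<.2)];print(lo,len(k),np.percentile(k[:,0],[0,2]) if len(k) else "")
E
```

```text
cam off [ 0.02351597 -0.07368391  0.14315426]
0.02 716 [0.76000068 0.76105987]
0.06 1247 [0.84733134 0.8494941 ]
0.12 2710 [0.84644838 0.84918508]
0.2 2528 [0.84034066 0.84191481]
```

Call:
drive_tool:
  moves:
    - [1,[-0.8,0,0.1],-5]
    - [1,[-1.6,0,0.3],-10]
    - [1,[-2.5,0,0.3],-15]
    - [1,[-3.3,0,0.3],-20]
    - [1,[-4.1,0.2,0.3],-25]

```text
time: 3.4
tcp_pos: [0.6769, -0.1346, 0.0435]
ee_rot: [-179.9, -0.0, -138.0]
force: [-2.5, -3.5, 2.8]
gripper_width: 0.0004
```

```bash
python3 - <<'E'
from h import *
from cell import *
o=get_obs();print(o["tcp_pos"],o["ee_rot"],o["force"],o["joints"].round())
arc(LA,.095,-.021,np.arange(-48,-15,5),.043,o,-90)
E
```

```text
[ 0.67688765 -0.13455185  0.04352963] [-1.79933001e+02 -6.86098905e-03 -1.38018603e+02] [-2.4745479  -3.50842009  2.83785211] [  2.  38.  -2.   0. -51.  40.]
-48 [0.1, 0.1, 0.1, -0.0]
-43 [-0.7, -0.0, 0.1, -5.0]
-38 [-1.6, -0.1, 0.1, -10.0]
-33 [-2.4, -0.1, 0.1, -15.0]
-28 [-3.3, -0.0, 0.1, -20.0]
-23 [-4.1, 0.1, 0.1, -25.0]
-18 [-4.9, 0.3, 0.1, -30.0]
```

The toolbox front is at x of about 0.84. The wrist camera would come too close to it if the turn continued, so I'll back off, turn the tool 90° and push with the other finger face.

Call:
drive_tool:
  moves:
    - [1,[2.5,0,0],0]
    - [1,[2.5,0,0],16]
    - [1,[2.5,0,0],24]
    - [1,[2.5,0,0],32]
    - [1,[2.5,0,0],40]

```text
time: 3.9
tcp_pos: [0.659, -0.1505, 0.0429]
ee_rot: [-180.0, 0.2, -172.9]
force: [-0.4, -0.1, -0.0]
gripper_width: -0.0002
```

Call:
drive_tool:
  moves:
    - [1,[0,0,0],8]
    - [1,[0,0,0],16]
    - [1,[0,0,0],24]
    - [1,[0,0,0],32]
    - [1,[0,0,0],40]

```text
time: 4.4
tcp_pos: [0.6591, -0.1504, 0.0429]
ee_rot: [179.9, 0.1, 147.1]
force: [-0.3, -0.8, 0.1]
gripper_width: 0.0001
```

```bash
python3 - <<'E'
from h import *
from cell import *
o=get_obs();print(o["tcp_pos"],o["ee_rot"],o["force"],o["joints"].round())
p,d=get_image("top");cv2.imwrite("pics/t2.png",cv2.resize(p[100:250,170:330,::-1],None,fx=4,fy=4,interpolation=2))
arc(LA,.095,-.021,np.arange(-48,-15,5),.043,o,-180)
E
```

```text
[ 0.6590554  -0.15042503  0.04290124] [1.79907050e+02 1.47924665e-01 1.47084914e+02] [-0.26547918 -0.75110257  0.13820095] [  1.  36.  -4.   0. -49. -34.]
-48 [-0.5, 2.2, -0.0, 15.1]
-43 [-0.8, 3.0, -0.0, 10.1]
-38 [-1.1, 3.8, -0.0, 5.1]
-33 [-1.4, 4.6, -0.0, 0.1]
-28 [-1.5, 5.4, -0.0, -4.9]
-23 [-1.6, 6.3, -0.0, -9.9]
-18 [-1.6, 7.1, -0.0, -14.9]
```

View pics/t2.png

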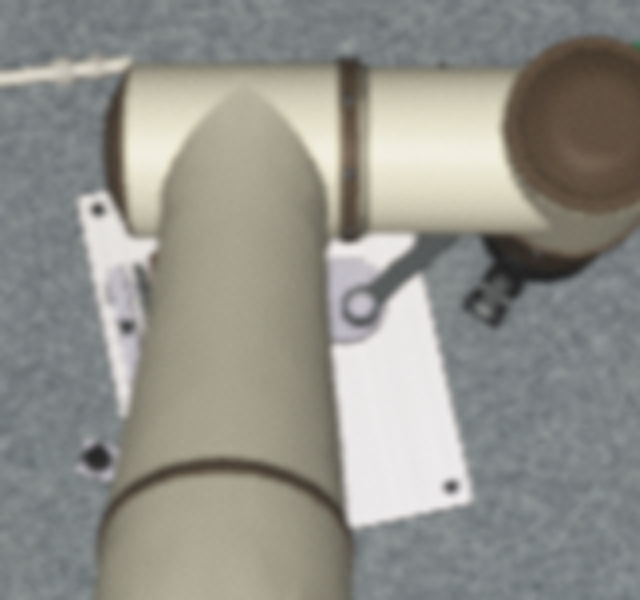

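The top view shows the lever at about −47° in world (pivot (360,305), arm towards (430,240)), which matches the plan, and the strap knob is untouched. I'll continue pushing with the other face.

Call:
drive_tool:
  moves:
    - [1,[-0.5,1.2,0],6]
    - [1,[-0.5,2.2,0],8]
    - [1,[-0.8,3.0,0],8]
    - [1,[-1.1,3.8,0],5]
    - [1,[-1.4,4.6,0],0]

```text
time: 4.95
tcp_pos: [0.6936, -0.1201, 0.0421]
ee_rot: [-179.9, -0.1, 147.7]
force: [-3.9, -2.1, 2.5]
gripper_width: 0.0
```

```bash
python3 - <<'E'
from h import *
from cell import *
o=get_obs();print(o["tcp_pos"],o["ee_rot"],o["force"],o["joints"].round())
arc(LA,.095,-.0195,np.arange(-33,20,5),.043,o,-180)
E
```

```text
[ 0.69356623 -0.12008543  0.04206306] [-1.79872907e+02 -1.15651689e-01  1.47743452e+02] [-3.90344759 -2.06862565  2.48993417] [  3.  39.   1.   0. -52. -36.]
-33 [-0.1, 0.3, -0.1, 0.7]
-28 [-0.3, 1.2, -0.1, -4.3]
-23 [-0.3, 2.0, -0.1, -9.3]
-18 [-0.3, 2.9, -0.1, -14.3]
-13 [-0.2, 3.7, -0.1, -19.3]
-8 [-0.1, 4.5, -0.1, -24.3]
-3 [0.1, 5.3, -0.1, -29.3]
2 [0.4, 6.1, -0.1, -34.3]
7 [0.8, 6.9, -0.1, -39.3]
12 [1.2, 7.6, -0.1, -44.3]
17 [1.7, 8.3, -0.1, -49.3]
```

Call:
drive_tool:
  moves:
    - [1,[-0.2,1.1,0],-4]
    - [1,[-0.3,2.0,0],-9]
    - [1,[-0.3,2.9,0],-14]
    - [1,[-0.2,3.7,0],-19]
    - [1,[-0.1,4.5,0],-24]

```text
time: 5.45
tcp_pos: [0.7183, -0.0833, 0.0418]
ee_rot: [-179.9, -0.2, 171.8]
force: [-3.7, -4.3, 1.9]
gripper_width: 0.0002
```

```bash
python3 - <<'E'
from h import *
from cell import *
o=get_obs();print(o["tcp_pos"],o["ee_rot"],o["force"],o["joints"].round())
arc(LA,.095,-.0195,np.arange(-8,24,3),.043,o,-180)
E
```

```text
[ 0.71831293 -0.0833487   0.0418104 ] [-179.88051553   -0.18531506  171.7637551 ] [-3.68729045 -4.31001422  1.90955035] [  6.  41.   4.   0. -54. -14.]
-8 [-0.0, 0.1, -0.1, -0.2]
-5 [-0.1, 0.6, -0.1, -3.2]
-2 [-0.2, 1.1, -0.1, -6.2]
1 [-0.2, 1.6, -0.1, -9.2]
4 [-0.2, 2.1, -0.1, -12.2]
7 [-0.2, 2.6, -0.1, -15.2]
10 [-0.1, 3.1, -0.1, -18.2]
13 [-0.1, 3.6, -0.1, -21.2]
16 [0.0, 4.1, -0.1, -24.2]
19 [0.2, 4.6, -0.1, -27.2]
22 [0.3, 5.1, -0.1, -30.2]
```

Call:
drive_tool:
  moves:
    - [1,[-0.1,0.6,0],-3]
    - [1,[-0.2,1.1,0],-6]
    - [1,[-0.2,1.6,0],-9]
    - [1,[-0.2,2.1,0],-12]
    - [1,[-0.2,2.6,0],-15]

```text
time: 5.95
tcp_pos: [0.7247, -0.0579, 0.0417]
ee_rot: [-179.9, -0.1, -173.3]
force: [-2.8, -4.2, 0.6]
gripper_width: 0.0003
```

```bash
python3 - <<'E'
from h import *
from cell import *
o=get_obs();print(o["tcp_pos"],o["ee_rot"],o["force"],o["joints"].round())
arc(LA,.095,-.0195,np.arange(7,24,2),.043,o,-180)
E
```

```text
[ 0.72474199 -0.05785574  0.0417066 ] [-1.79935916e+02 -1.11021642e-01 -1.73319527e+02] [-2.78403753 -4.23053876  0.63050772] [  8.  41.   5.   0. -54.  -2.]
7 [0.1, 0.0, -0.1, -0.3]
9 [0.0, 0.4, -0.1, -2.3]
11 [-0.0, 0.7, -0.1, -4.3]
13 [-0.1, 1.0, -0.1, -6.3]
15 [-0.1, 1.4, -0.1, -8.3]
17 [-0.1, 1.7, -0.1, -10.3]
19 [-0.1, 2.1, -0.1, -12.3]
21 [-0.1, 2.4, -0.1, -14.3]
23 [-0.1, 2.7, -0.1, -16.3]
```

Slower now, watching for the stop in the force.

Call:
drive_tool:
  moves:
    - [1,[0,0.3,0],-2]
    - [1,[0,0.5,0],-3]
    - [1,[0,0.7,0],-4]
    - [1,[0,0.8,0],-5]
    - [1,[0,0.8,0],-5]

```text
time: 6.45
tcp_pos: [0.725, -0.0489, 0.0417]
ee_rot: [-180.0, 0.1, -168.5]
force: [0.9, -1.4, 0.1]
gripper_width: 0.0
```

Call:
drive_tool:
  moves:
    - [1,[0,0.1,0],-1]
    - [1,[0,0.2,0],-1]
    - [1,[0,0.3,0],-1]
    - [1,[0,0.3,0],-1]

```text
time: 6.85
tcp_pos: [0.7246, -0.046, 0.0417]
ee_rot: [-180.0, 0.1, -167.5]
force: [2.3, -2.4, 0.4]
gripper_width: 0.0
```

Call:
drive_tool:
  moves:
    - [1,[0,0.1,0],0]
    - [1,[0,0.2,0],0]
    - [1,[0,0.3,0],0]
    - [1,[0,0.3,0],0]

```text
time: 7.25
tcp_pos: [0.7246, -0.0457, 0.0418]
ee_rot: [-179.8, 0.1, -167.5]
force: [5.5, -10.2, -1.7]
gripper_width: -0.0
```

Call:
drive_tool:
  moves:
    - [1,[0,0.1,0],0]
    - [1,[0,0.2,0],0]
    - [1,[0,0.3,0],0]
    - [1,[0,0.3,0],0]

```text
time: 7.65
tcp_pos: [0.7245, -0.0455, 0.0419]
ee_rot: [-179.7, 0.1, -167.6]
force: [7.6, -17.2, -3.6]
gripper_width: -0.0003
```

At the stop: the tip has stalled and the force is climbing. I'll back off, lift and check.

Call:
drive_tool:
  moves:
    - [1,[0,-2,0],0]
    - [1,[0,-4,0],0]
    - [1,[0,-4,-5],0]
    - [1,[0,-4,-10],0]
    - [1,[0,-4,-13],0]

```text
time: 8.15
tcp_pos: [0.7322, -0.08, 0.1756]
ee_rot: [-180.0, 0.2, -167.5]
force: [0.9, -0.2, 0.1]
gripper_width: 0.0002
```

```bash
python3 - <<'E'
from h import *
from cell import *
o=get_obs();print(o["tcp_pos"],o["ee_rot"],o["force"])
# move to clear spot to the right to view
print(shift([.50,-.20,.2],-167,o))
print(shift([.53,.17,.2],-167,o))
E
```

```text
[ 0.73221816 -0.08001047  0.17559425] [-179.96480125    0.23331194 -167.53490098] [ 0.91447828 -0.21856911  0.09403338]
[25.3 -6.7 -2.4 -0.5]
[14.3 28.8 -2.4 -0.5]
```

Call:
drive_tool:
  moves:
    - [1,[19.7,25.3,0],-8]
    - [1,[19.7,25.3,0],-16]
    - [1,[19.7,25.3,0],-24]
    - [1,[19.7,25.3,0],-32]
    - [1,[19.7,25.3,0],-40]

```text
time: 8.65
tcp_pos: [0.5364, 0.0808, 0.171]
ee_rot: [179.9, -0.0, -127.2]
force: [0.4, 1.2, 0.7]
gripper_width: -0.0
```

```bash
python3 - <<'E'
from h import *
from cell import *
o=get_obs();print(o["tcp_pos"],o["ee_rot"],o["force"],o["joints"].round())
print(shift([.485,.125,.18],-104.5,o))
E
```

```text
[0.53640746 0.0808271  0.17102416] [ 1.79904829e+02 -3.22213308e-02 -1.27248760e+02] [0.41552852 1.22401183 0.66247429] [ 26.  17. -16.  -0. -57.  27.]
[ -0.4   6.8  -0.9 -22.7]
```

Call:
drive_tool:
  moves:
    - [1,[-0.4,6.8,-3],-8]
    - [1,[-0.4,6.8,-5],-16]
    - [1,[-0.4,6.8,-5],-22.7]
    - [1,[-0.4,6.8,-5],-22.7]

```text
time: 9.05
tcp_pos: [0.4865, 0.1254, 0.2223]
ee_rot: [-180.0, 0.1, -104.8]
force: [-0.3, 0.4, -0.2]
gripper_width: 0.0001
```

```bash
python3 - <<'E'
from h import *
from cell import *
o=get_obs();print(o["tcp_pos"],o["ee_rot"],o["force"],o["joints"].round())
b=np.radians(12.9);X=[*(LA+.095*np.array([np.cos(b),np.sin(b)])),.056];print("post home px",proj("wrist",X),"knob px",proj("wrist",[.5283,.114,.064]),"axis",proj("wrist",[*LA,.05]))
p,d=get_image("wrist");cv2.imwrite("pics/w3.png",p[:,:,::-1])
arc(SA,.105,.035,[75.5],.053,o,-180)
E
```

```text
[0.48646309 0.12538359 0.2222585 ] [-1.79994115e+02  1.05754208e-01 -1.04768622e+02] [-0.34309302  0.42704333 -0.1580455 ] [ 33.  10. -17.  -0. -62.  42.]
post home px [ 366.85220667 -139.64800528] knob px [256.95729627 137.459406  ] axis [402.41791335 -15.90408615]
75.5 [0.1, -0.8, 16.9, -0.3]
```

View pics/w3.png

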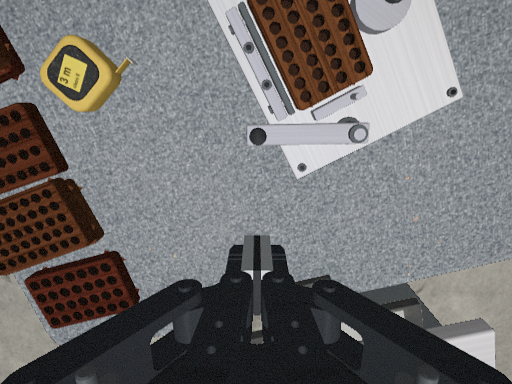

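The strap knob is at (258,136), 1 px from the prediction. The fingers are on its outer side and the block sits close to the fence. Before moving the strap I'll confirm the lever in the top view.

```bash
python3 - <<'E'
from h import *
from cell import *
p,d=get_image("top");im=cv2.resize(p[120:250,175:310,::-1],None,fx=4.4,fy=4.4,interpolation=2);cv2.imwrite("pics/t3.png",im)
b=np.radians(12.9)
for X in([*(LA+.095*np.array([np.cos(b),np.sin(b)])),.056],[*LA,.05]):print((proj("top",X)-[175,120])*4.4)
E
```

```text
[342.04982005  84.49670849]
[377.20531001 245.40538578]
```

View pics/t3.png

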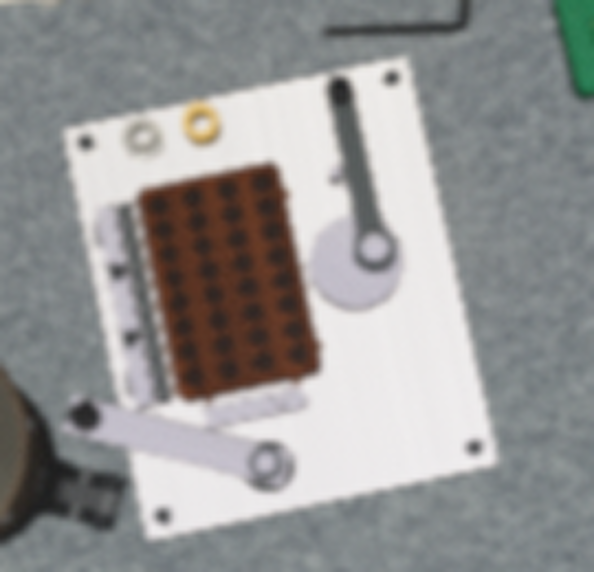

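Call:
drive_tool:
  moves:
    - [1,[0,0.3,4],0]
    - [1,[0,0.3,8],0]
    - [1,[0,0.3,12],0]
    - [1,[0,0.3,15],0]
    - [1,[0,0.3,16.9],0]

```text
time: 9.65
tcp_pos: [0.4825, 0.1236, 0.0487]
ee_rot: [179.7, -0.3, -105.1]
force: [0.3, -0.3, 0.9]
gripper_width: -0.0001
```

```bash
python3 - <<'E'
from h import *
from cell import *
o=get_obs();print(o["tcp_pos"],o["ee_rot"],o["force"],o["joints"].round())
arc(SA,.105,.0195,np.arange(80,10,-5),.053,o,-180)
E
```

```text
[0.48251612 0.12362186 0.04867628] [ 179.71134435   -0.26969519 -105.07757944] [ 0.26862325 -0.32231169  0.86962982] [ 33.  23. -30.  -0. -38.  42.]
80 [-0.0, -1.9, -0.4, -5.1]
75 [-0.2, -2.8, -0.4, -0.1]
70 [-0.4, -3.7, -0.4, 4.9]
65 [-0.4, -4.7, -0.4, 9.9]
60 [-0.4, -5.6, -0.4, 14.9]
55 [-0.3, -6.5, -0.4, 19.9]
50 [-0.1, -7.4, -0.4, 24.9]
45 [0.2, -8.3, -0.4, 29.9]
40 [0.5, -9.2, -0.4, 34.9]
35 [1.0, -10.0, -0.4, 39.9]
30 [1.4, -10.8, -0.4, 44.9]
25 [2.0, -11.6, -0.4, 49.9]
20 [2.6, -12.3, -0.4, 54.9]
15 [3.3, -12.9, -0.4, 59.9]
```

The lever post is at (340,90), in line with home (about 12.5° against 12.9°), it meets its stop pin, and the block is against the fence. Now I'll swing the strap, pushing its knob.

Call:
drive_tool:
  moves:
    - [1,[-0.1,-1.0,-0.1],0]
    - [1,[-0.2,-2.0,-0.1],0]
    - [1,[-0.2,-2.8,-0.1],0]
    - [1,[-0.4,-3.7,-0.1],5]
    - [1,[-0.4,-4.7,-0.1],10]

```text
time: 10.15
tcp_pos: [0.5321, 0.1174, 0.0545]
ee_rot: [-179.9, 0.1, -115.1]
force: [-1.0, 0.8, -1.7]
gripper_width: 0.0001
```

```bash
python3 - <<'E'
from h import *
from cell import *
o=get_obs();print(o["tcp_pos"],o["ee_rot"],o["force"],o["joints"].round())
arc(SA,.105,.0195,np.arange(65,10,-5),.053,o,-180)
E
```

```text
[0.532143   0.11735779 0.05450982] [-1.79938568e+02  1.09221970e-01 -1.15098128e+02] [-1.02283573  0.79277451 -1.67385352] [ 29.  26. -23.  -0. -41.  35.]
65 [0.3, 0.2, 0.2, -0.1]
60 [0.2, -0.7, 0.2, 4.9]
55 [0.1, -1.6, 0.2, 9.9]
50 [0.2, -2.6, 0.2, 14.9]
45 [0.3, -3.5, 0.2, 19.9]
40 [0.5, -4.4, 0.2, 24.9]
35 [0.7, -5.3, 0.2, 29.9]
30 [1.1, -6.1, 0.2, 34.9]
25 [1.5, -7.0, 0.2, 39.9]
20 [2.0, -7.8, 0.2, 44.9]
15 [2.6, -8.5, 0.2, 49.9]
```

Call:
drive_tool:
  moves:
    - [1,[0.1,-0.8,0.1],5]
    - [1,[0.1,-1.6,0.1],10]
    - [1,[0.2,-2.6,0.1],15]
    - [1,[0.3,-3.5,0.1],20]
    - [1,[0.5,-4.4,0.1],25]

```text
time: 10.65
tcp_pos: [0.5704, 0.0943, 0.0538]
ee_rot: [-180.0, 0.2, -140.1]
force: [-0.1, 1.2, -0.1]
gripper_width: 0.0001
```

```bash
python3 - <<'E'
from h import *
from cell import *
o=get_obs();print(o["tcp_pos"],o["ee_rot"],o["force"],o["joints"].round())
p,d=get_image("side");cv2.imwrite("pics/s2.png",cv2.resize(p[130:230,180:310,::-1],None,fx=5,fy=5,interpolation=2))
arc(SA,.105,.0195,np.arange(40,5,-5),.053,o,-180)
E
```

```text
[0.57039246 0.09432967 0.05378044] [-179.96040625    0.18681541 -140.09026869] [-0.11522266  1.1639461  -0.09049295] [ 25.  28. -19.  -0. -43.  14.]
40 [0.0, 0.0, 0.1, -0.1]
35 [-0.1, -0.9, 0.1, 4.9]
30 [-0.2, -1.8, 0.1, 9.9]
25 [-0.1, -2.7, 0.1, 14.9]
20 [-0.0, -3.7, 0.1, 19.9]
15 [0.2, -4.6, 0.1, 24.9]
10 [0.4, -5.5, 0.1, 29.9]
```

View pics/s2.png

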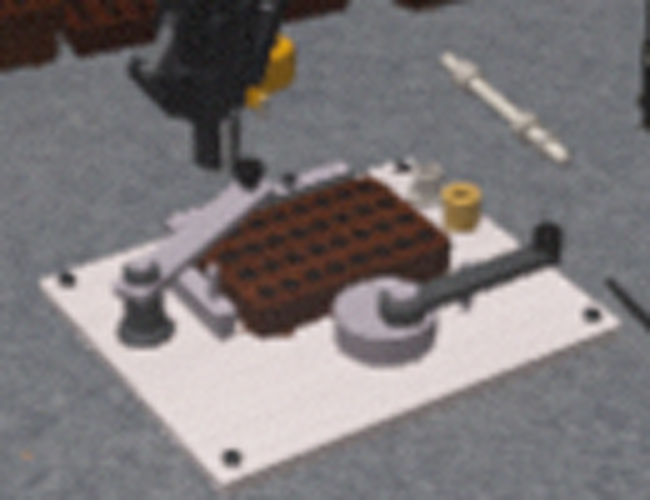

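The fingers are behind the knob at (248,172). The strap is following and the lever stays home. I'll continue, slowing near the stop.

Call:
drive_tool:
  moves:
    - [1,[-0.1,-0.9,0],5]
    - [1,[-0.2,-1.8,0],10]
    - [1,[-0.1,-2.7,0],15]
    - [1,[0,-3.5,0],20]
    - [1,[0.1,-4.2,0],24]

```text
time: 11.2
tcp_pos: [0.5963, 0.0615, 0.0536]
ee_rot: [180.0, 0.2, -164.0]
force: [0.6, 0.4, -0.7]
gripper_width: 0.0001
```

Call:
drive_tool:
  moves:
    - [1,[0,-0.3,0],1]
    - [1,[0,-0.5,0],2]
    - [1,[0,-0.7,0],3]
    - [1,[0,-0.8,0],4]

```text
time: 11.6
tcp_pos: [0.5972, 0.0539, 0.0526]
ee_rot: [180.0, 0.0, -167.9]
force: [0.3, 0.5, 0.5]
gripper_width: -0.0001
```

```bash
python3 - <<'E'
from h import *
from cell import *
o=get_obs();print(o["tcp_pos"],o["ee_rot"],o["force"],o["joints"].round())
arc(SA,.105,.0195,np.arange(17,5,-2),.053,o,-180)
E
```

```text
[0.59718971 0.05391346 0.05255577] [ 1.79995959e+02  2.69612234e-02 -1.67863754e+02] [0.33459443 0.51378443 0.52572428] [ 21.  30. -15.  -0. -45.  -8.]
17 [-0.1, 0.7, -0.0, -4.9]
15 [-0.2, 0.4, -0.0, -2.9]
13 [-0.3, 0.0, -0.0, -0.9]
11 [-0.4, -0.3, -0.0, 1.1]
9 [-0.4, -0.7, -0.0, 3.1]
7 [-0.4, -1.1, -0.0, 5.1]
```

Call:
drive_tool:
  moves:
    - [1,[-0.1,-0.1,0],0]
    - [1,[-0.2,-0.2,0],0]
    - [1,[-0.2,-0.4,0],0]
    - [1,[-0.2,-0.4,0],0]

```text
time: 12.0
tcp_pos: [0.5979, 0.0532, 0.0522]
ee_rot: [179.8, -0.1, -167.8]
force: [-7.4, 11.7, 4.6]
gripper_width: -0.0001
```

Call:
drive_tool:
  moves:
    - [1,[0,-0.1,0],0]
    - [1,[0,-0.2,0],0]
    - [1,[0,-0.3,0],0]
    - [1,[0,-0.3,0],0]

```text
time: 12.4
tcp_pos: [0.598, 0.0528, 0.0522]
ee_rot: [179.6, -0.1, -167.8]
force: [-9.8, 21.8, 6.7]
gripper_width: -0.0
```

The tip has stalled and the force is rising, so the strap is at its stop. I'll back off, lift and check.

Call:
drive_tool:
  moves:
    - [1,[0,1.5,0],0]
    - [1,[0,3,0],0]
    - [1,[0,3,-5],0]
    - [1,[0,3,-10],0]
    - [1,[0,3,-14],0]

```text
time: 12.9
tcp_pos: [0.5947, 0.077, 0.195]
ee_rot: [-179.9, 0.1, -167.8]
force: [0.6, 0.1, -0.1]
gripper_width: -0.0002
```

Call:
drive_tool:
  moves:
    - [1,[0,20,0],0]
    - [1,[0,20,0],0]
    - [1,[0,20,0],0]
    - [1,[0,20,0],0]
    - [1,[0,20,0],0]

```text
time: 13.4
tcp_pos: [0.5509, 0.2774, 0.1919]
ee_rot: [180.0, 0.0, -167.5]
force: [0.3, -0.5, -0.5]
gripper_width: -0.0001
```

```bash
python3 - <<'E'
from h import *
from cell import *
o=get_obs();print(o["tcp_pos"],o["force"])
p,d=get_image("top");im=cv2.resize(p[120:250,175:310,::-1],None,fx=4.4,fy=4.4,interpolation=2);cv2.imwrite("pics/t4.png",im)
b=np.radians(12.9);u=np.array([np.cos(b),np.sin(b)])
for X in([*(LA+.095*u),.056],[*(SA+.105*u),.064],[*SA,.05]):print((proj("top",X)-[175,120])*4.4)
E
```

```text
[0.5509216  0.27743855 0.19189602] [ 0.28951467 -0.52380644 -0.53899964]
[342.04982005  84.49670849]
[226.22178974 279.84615942]
[265.81579808 462.79654644]
```

View pics/t4.png

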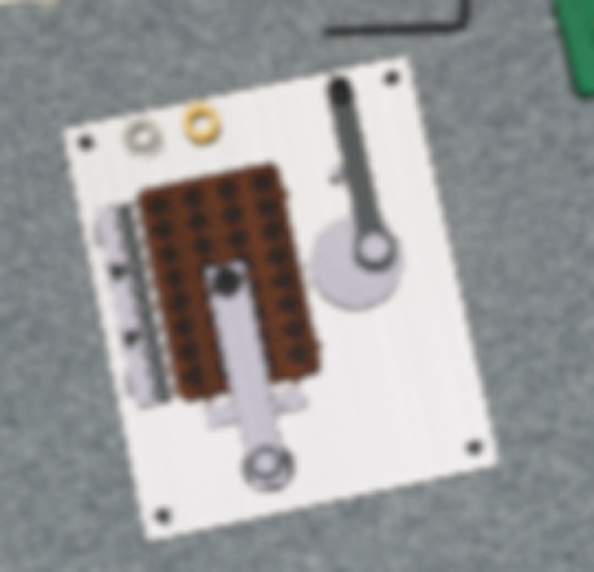

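The strap knob is at (228,282) against a predicted home of (226,280). The lever post is still at (340,90), the block is against the fence and the bushings haven't moved. The robot is clear, so I'll hand in.

```bash
python3 -c "
from cell import *
print(close_job())"
```

```text
the job is handed in; nothing more can be done
None
```

The cam lever and then the strap were each pushed round to their stops with the closed fingertips, and the job was handed in at about 13.5 s. `close_job()` gives no verdict.

- **Cam lever:** I pushed it about 101° by its post. Partway round I backed off and used the other finger face, to keep the wrist camera clear of the toolbox. At the end the tip stalled and the force climbed to about 19 N. The top view puts the lever at about 12.5° in world, against 12.9° for home.
- **Strap:** I pushed it by its knob with the fingertips about 17 mm above the block. It stalled at the stop with the force rising to about 24 N. In the last top view the knob is within about 1 mm of its predicted home position.
- **Last checks:** The block sits against the fence, the lever is still home, and the robot was clear and reading near-zero force. The bushings and hex key look unmoved. The last picture did not cover the rod, tape measure or brush, but the fingers never went low near them.
- **Not measured:** I could only judge the cam's clamping force and the block's exact position (the ±1.5 mm limit in y) from the pictures and the stop contact. The fixture fit had up to about 1 px (2–3 mm) residual, and the wrist view agreed to within 3 mm.

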